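# Transfer preset milling tools to the machine's rack in pocket order

### The job

Move the four milling tools from the setting-up stand with the grey pots into the black pots of the machine's blue tool rack, in the same order counted from the white end plate of each: the machine calls its tools by pocket number, so the tool in the stand's first pocket belongs in the rack's first pocket, and so on. Stand each one upright with its taper fully home in the pocket, and never let a tool tip over.

Things in the scene. Friction and masses are not known exactly. Their poses are not given: they have to be found in the camera images.
- tool_red: Twist drill in a taper holder, cutter up, red ring, 0.45 kg. Origin: centre of its flange's underside; z up its axis; turn about z is free. In mm: flange 46 across, 0 to 20 above the origin, ring 45 across, 20 to 25; grip the round dark collet nut (34 mm across, 34 to 56 above the origin); a gold drill, 12 mm across, ends at 80. Below: taper, 32 across at the flange, 18 at 48 down, stud to 66 down.
- tool_yellow: End mill in a taper holder, cutter up, yellow ring, 0.45 kg. Origin: centre of its flange's underside; z up its axis; turn about z is free. In mm: flange 46 across, 0 to 20 above the origin, ring 45 across, 20 to 25; grip the round dark collet nut (34 mm across, 34 to 56 above the origin); a flat-ended steel mill, 16 mm across, ends at 80. Below: taper, 32 across at the flange, 18 at 48 down, stud to 66 down.
- tool_green: Face mill in a taper holder, cutter up, green ring, 0.45 kg. Origin: centre of its flange's underside; z up its axis; turn about z is free. In mm: flange 46 across, 0 to 20 above the origin, ring 45 across, 20 to 25; grip the round dark cutter head (40 mm across, 34 to 60 above the origin; gold inserts to 62). Below: taper, 32 across at the flange, 18 at 48 down, stud to 66 down.
- tool_blue: Countersink in a taper holder, cutter up, blue ring, 0.45 kg. Origin: centre of its flange's underside; z up its axis; turn about z is free. In mm: flange 46 across, 0 to 20 above the origin, ring 45 across, 20 to 25; grip the round dark collet nut (34 mm across, 34 to 56 above the origin); a steel cone, 22 mm across, ends at 76. Below: taper, 32 across at the flange, 18 at 48 down, stud to 66 down.
- stand: Setting-up stand, fixed, 92 x 316 mm: aluminium base, four grey pots in a row along y. End plates 84 mm high: white at +y (pocket 1 beside it), dark at -y. Origin: centre of its underside on the bench; z up. Pockets 1, 2, 3, 4 at y = +108, +36, -36, -108 mm, x = 0.
- pot_red: Grey plastic pot, fixed, 80 x 70 mm, two red 13 mm dots on top: the tool with the red ring starts in it. Which of the stand's pockets it fills varies. 36 mm mouth in the middle, tool's flange on its rim. Origin: under the mouth's centre, at bench height (rim 80 mm above); axes parallel to the stand's.
- pot_yellow: Grey plastic pot, fixed, 80 x 70 mm, two yellow 13 mm dots on top: the tool with the yellow ring starts in it. Which of the stand's pockets it fills varies. 36 mm mouth in the middle, tool's flange on its rim. Origin: under the mouth's centre, at bench height (rim 80 mm above); axes parallel to the stand's.
- pot_green: Grey plastic pot, fixed, 80 x 70 mm, two green 13 mm dots on top: the tool with the green ring starts in it. Which of the stand's pockets it fills varies. 36 mm mouth in the middle, tool's flange on its rim. Origin: under the mouth's centre, at bench height (rim 80 mm above); axes parallel to the stand's.
- pot_blue: Grey plastic pot, fixed, 80 x 70 mm, two blue 13 mm dots on top: the tool with the blue ring starts in it. Which of the stand's pockets it fills varies. 36 mm mouth in the middle, tool's flange on its rim. Origin: under the mouth's centre, at bench height (rim 80 mm above); axes parallel to the stand's.
- rack: Machine's tool rack, fixed, 92 x 350 mm: blue frame, four empty black pots in a row along y. End plates 84 mm high: white at -y (pocket 1 beside it), dark at +y. Origin: centre of its underside on the bench; z up. Pockets 1, 2, 3, 4 at y = -108, -36, +36, +108 mm, x = 0: bright-edged 36 mm mouths, 70 deep; the flange comes to rest on the rim, 80 mm above the origin, 2 mm side play.
There are look-alikes about, which are no part of the job. What is shaped like the tool_blue but orange is not meant.

How it is judged:
At the end, for the whole second after the job is handed in: Every tool stands released and at rest in the rack's pocket of the same number (counted from the white end) as the stand's pocket it came from: its axis within 8 mm of the pocket's centre, its flange within 5 mm of the rim's height, within 0.12 rad of upright (x of tool_red in the frame of rack between -0.008 and 0.008 m and z of tool_red in the frame of rack between 0.075 and 0.085 m and angle between each of tool_red, tool_yellow, tool_green, tool_blue's own z axis and vertical below 0.12 rad and linear speed of each of tool_red, tool_yellow, tool_green, tool_blue below 0.02 m/s and contact force between each of tool_red, tool_yellow, tool_green, tool_blue and the fingers below 0.1 N and ((y of pot_red in the frame of stand between 0.098 and 0.118 m and y of tool_red in the frame of rack between -0.116 and -0.1 m) or (y of pot_red in the frame of stand between 0.026 and 0.046 m and y of tool_red in the frame of rack between -0.044 and -0.028 m) or (y of pot_red in the frame of stand between -0.046 and -0.026 m and y of tool_red in the frame of rack between 0.028 and 0.044 m) or (y of pot_red in the frame of stand between -0.118 and -0.098 m and y of tool_red in the frame of rack between 0.1 and 0.116 m)) and x of tool_yellow in the frame of rack between -0.008 and 0.008 m and z of tool_yellow in the frame of rack between 0.075 and 0.085 m and ((y of pot_yellow in the frame of stand between 0.098 and 0.118 m and y of tool_yellow in the frame of rack between -0.116 and -0.1 m) or (y of pot_yellow in the frame of stand between 0.026 and 0.046 m and y of tool_yellow in the frame of rack between -0.044 and -0.028 m) or (y of pot_yellow in the frame of stand between -0.046 and -0.026 m and y of tool_yellow in the frame of rack between 0.028 and 0.044 m) or (y of pot_yellow in the frame of stand between -0.118 and -0.098 m and y of tool_yellow in the frame of rack between 0.1 and 0.116 m)) and x of tool_green in the frame of rack between -0.008 and 0.008 m and z of tool_green in the frame of rack between 0.075 and 0.085 m and ((y of pot_green in the frame of stand between 0.098 and 0.118 m and y of tool_green in the frame of rack between -0.116 and -0.1 m) or (y of pot_green in the frame of stand between 0.026 and 0.046 m and y of tool_green in the frame of rack between -0.044 and -0.028 m) or (y of pot_green in the frame of stand between -0.046 and -0.026 m and y of tool_green in the frame of rack between 0.028 and 0.044 m) or (y of pot_green in the frame of stand between -0.118 and -0.098 m and y of tool_green in the frame of rack between 0.1 and 0.116 m)) and x of tool_blue in the frame of rack between -0.008 and 0.008 m and z of tool_blue in the frame of rack between 0.075 and 0.085 m and ((y of pot_blue in the frame of stand between 0.098 and 0.118 m and y of tool_blue in the frame of rack between -0.116 and -0.1 m) or (y of pot_blue in the frame of stand between 0.026 and 0.046 m and y of tool_blue in the frame of rack between -0.044 and -0.028 m) or (y of pot_blue in the frame of stand between -0.046 and -0.026 m and y of tool_blue in the frame of rack between 0.028 and 0.044 m) or (y of pot_blue in the frame of stand between -0.118 and -0.098 m and y of tool_blue in the frame of rack between 0.1 and 0.116 m))); the robot touches nothing.
It fails at once if the tool with the red ring tips over (more than 45 degrees) (angle between tool_red's own z axis and vertical above 0.785 rad).
It fails at once if the tool with the yellow ring tips over (more than 45 degrees) (angle between tool_yellow's own z axis and vertical above 0.785 rad).
It fails at once if the tool with the green ring tips over (more than 45 degrees) (angle between tool_green's own z axis and vertical above 0.785 rad).
It fails at once if the tool with the blue ring tips over (more than 45 degrees) (angle between tool_blue's own z axis and vertical above 0.785 rad).
It also fails if it takes over 109 s, if anything falls off the work surface, if the arm or the gripper's body presses on something with over 40 N, if the wrist force passes 120 N, or if a joint passes its speed limit or range.

### The arm

A 7-joint arm with a two-finger parallel gripper is mounted at the origin on a cart in front of the work surface, level with it; the furniture and walls round the work are solid. World frame = base frame: x ahead of the robot, y to its left, z up, the work surface at z = 0. Lengths are in m, angles in rad, forces in N, time in s.
With the tool pointing down it reaches from about 0.425 to 0.925 m from the base axis. Payload 6.8 kg.
Tool frame: the origin (TCP) lies at the very end of the fingers, on their centre line; the grasp point (between the pads) lies 19 mm behind it (bot.grasp_offset is the distance from the TCP to the grasp point, in m); z points along the fingers, x is the direction in which the jaws open and shut, and the axes are right-handed (so a half turn about z gives the same grasp; the last joint's range is limited). The gripper opens to 85 mm and grips with 20 to 120 N. Pads are 22 mm wide; open, the fingers measure 114 mm over their backs; the gripper's body (76 mm by 85 mm) begins 54 mm behind the grasp point. The pads swing forward as they close: fully open they stand 13 mm farther back than shut.
Start: joints at [-1.321, 0.477, 0.022, 1.555, -0.011, 1.109, -0.083], TCP at [0.236, 0.632, 0.231] pointing down, gripper open.
Joint ranges: [-2.96, 2.96], [-0.34, 2.1], [-1.41, 1.46], [0.24, 2.44], [-1.37, 4.51], [0.17, 1.92], [-2.96, 2.96]. Speed limits (rad/s): [2.39, 2.39, 3.14, 3.14, 3.14, 3.14, 3.14].

### API

Orientations are given as a unit quaternion [w, x, y, z].
In Python, from station import bot gives the robot as it stands.
- The arm moves only by the tool step_arm, never from a script. Its argument "increments" is a list of rows, each a list of 7 numbers: the shift along the tool's x, y, z in cm, then the turn, a rotation vector about the tool's x, y, z in degrees, then the closure, from 0 (fully open) to 1 (shut). A call has 1 to 20 rows; each row shifts and turns the commanded pose from where the row before left it, along the tool's axes as they then stand; what a row does not reach is not made up. A row lasts 1/10 s, in which the tool goes at most 50 mm and 8.59 degrees, less where a joint would pass 70% of its speed; a pose out of reach is approached as far as the arm can. A call is refused whole if a number of a shift passes 5 or a number of a turn 8.59, either way. A call with a gripper value outside its range is refused whole. The fingers move at their own pace and stop on an object; "squeeze" is the grip in N (left out, the last holds). Time passes only in rows, so rows that do not move let the fingers close. It gives the time, the measured TCP pose, the force and the opening at its end, in the units of the state.
- bot.get_obs(): the state, without advancing time (a new reading comes with each control period).
- bot.read_camera(name): name is "scene" or "top" or "wrist"; returns a dict with "pixels" (480x640x3 uint8, red, green, blue), "vertical_fov" (degrees; the focal length in pixels is half the picture's height over the tangent of half this angle, whatever the lens; pixels are square), "cx", "cy" (the principal point, pixels), "camera_from_world" (4x4, takes a point from world to camera coordinates). Camera axes: x right, y down, z forward; pixel columns grow to the right and rows downward; lengths in m; the calibration is good to about 2 mm. The wrist camera is an equidistant fisheye: a pixel r from the principal point sees the ray r / f radians off the axis. A picture is of the moment at which its call begins. There is no depth.
- bot.hand_in(): hands the job in, once; it reports no verdict.
Trained networks look in a picture, given as the dict that the camera call returned (one of the last four; its "shot" number tells which), for a name from the list of things; names that differ only in an ending like _2 or _b are one class to them, and where a whole thing is asked for, a point or a joint stands for the part that bears it (a point fixed in the world has none). Each returns a list of dicts, best first, with "score" (0 to 1); they miss things now and then, are a little off and sometimes report something else, mostly with a low value. They report only what shows in the picture. A call takes as long as a camera call. They do not tell look-alikes from the thing itself.
- bot.find_in(picture, query): "point" ([column, row] in pixels, amid what is visible of it).
- bot.cut_out(picture, query): "pixels" (480x640 bool, what is visible of it) and "point" ([column, row] in pixels, amid what is visible of it).
- bot.pinpoint(picture, query): "point" ([column, row] in pixels: a listed point, or the origin of a listed thing).
The state is a dict: "t": time; "q": joint angles; "joint_vel": joint speeds; "joint_torque": joint torques, N m; "eef_pos": TCP position; "tool_rot": TCP orientation; "contact_force": force on the tool from outside, world axes, zero at the start; "torque": the same for the moment, N m; "gripper_width": opening from 0.0 (shut) to 1.0 (fully open).
Only numpy, scipy, OpenCV 4.12 (cv2) and the standard library are available. Lean on these libraries where they do the work, as an engineer would, in place of code of your own. Each camera call takes 0.05 s, during which the arm holds its last target.

## Working session

There is one attempt and no reset: what is moved stays moved. The work goes in short steps, Python scripts to look and compute and a tool call to move; the robot and the scene stay as the last step left them, time stands still between calls to the robot, and variables do not carry over. Pictures are saved under pics/ and viewed, and the job is handed in when it is done.

Besides the shell and the picture viewer there is one more tool, called after "Emit:" as name(argument=value, ...) on one line, values as JSON. step_arm: Moves the arm, as the interface text tells. Its arguments: {"type":"object","properties":{"increments":{"type":"array"},"squeeze":{"type":"number"}},"required":["increments"]}

```bash
mkdir -p pics; ls; python3 - <<'E'
from station import bot
import cv2
o=bot.get_obs(); print({k:o[k] for k in('t','eef_pos','tool_rot','gripper_width','contact_force')})
for n in('scene','top','wrist'):
    p=bot.read_camera(n); cv2.imwrite(f'pics/{n}0.png',p['pixels'][:,:,::-1]); print(n,p['vertical_fov'],p['cx'],p['cy'],p['camera_from_world'])
    if n!='wrist':
      for q in ['tool_red','tool_yellow','tool_green','tool_blue','pot_red','pot_yellow','pot_green','pot_blue','rack','stand']:
        print(n,q,[(round(d['score'],2),[round(float(v),1) for v in d['point']]) for d in bot.pinpoint(p,q)[:3]])
E
```

```text
pics
{'t': 0.0, 'eef_pos': array([0.23618219, 0.63168533, 0.23033439]), 'tool_rot': array([ 5.66440353e-04,  8.21644387e-01,  5.69999697e-01, -7.25408891e-04]), 'gripper_width': 1.001226443451914, 'contact_force': array([-0.37953782, -0.50484731, -0.24766263])}
scene 53.77158802470652 321.3971754295667 242.39513520939508 [[ 0.88456165 -0.466398   -0.00485791 -0.43429962]
 [-0.25604546 -0.47685271 -0.84086397  0.19903248]
 [ 0.38986077  0.74503986 -0.54122471  0.80556406]
 [ 0.          0.          0.          1.        ]]
scene tool_red [(0.72, [312.6, 227.0])]
scene tool_yellow [(0.73, [293.2, 183.6])]
scene tool_green [(0.56, [305.3, 206.8])]
scene tool_blue [(0.85, [295.3, 196.8]), (0.76, [302.3, 299.8]), (0.55, [291.2, 210.6])]
scene pot_red []
scene pot_yellow [(0.49, [289.9, 208.5])]
scene pot_green [(0.76, [307.1, 238.9])]
scene pot_blue [(0.8, [295.2, 221.2])]
scene rack [(0.85, [404.7, 323.6])]
scene stand [(0.56, [300.4, 227.6])]
top 46.678317666938234 316.45488623219876 237.03545195253315 [[-0.01537626 -0.99986075 -0.00648535  0.00762968]
 [-0.98763568  0.01619964 -0.15592
[... 154 characters left out ...]
])]
top tool_yellow [(0.7, [187.1, 210.8])]
top tool_green [(0.75, [247.4, 223.9])]
top tool_blue [(0.96, [218.2, 218.5]), (0.57, [370.2, 279.3])]
top pot_red [(0.86, [280.1, 237.1])]
top pot_yellow [(0.89, [195.2, 215.3]), (0.35, [278.5, 236.9])]
top pot_green [(0.93, [247.1, 229.4])]
top pot_blue [(0.72, [224.0, 220.4])]
top rack [(0.74, [398.4, 213.5])]
top stand []
wrist 65.70646984690485 321.5433237659846 230.8005013864717 [[ 3.50160200e-01  9.36689793e-01  2.57213432e-04 -6.75392608e-01]
 [ 9.02107024e-01 -3.37306119e-01  2.69123577e-01 -3.45930838e-02]
 [ 2.52172067e-01 -9.40043315e-02 -9.63105620e-01  3.78869783e-01]
 [ 0.00000000e+00  0.00000000e+00  0.00000000e+00  1.00000000e+00]]
```

View pics/top0.png

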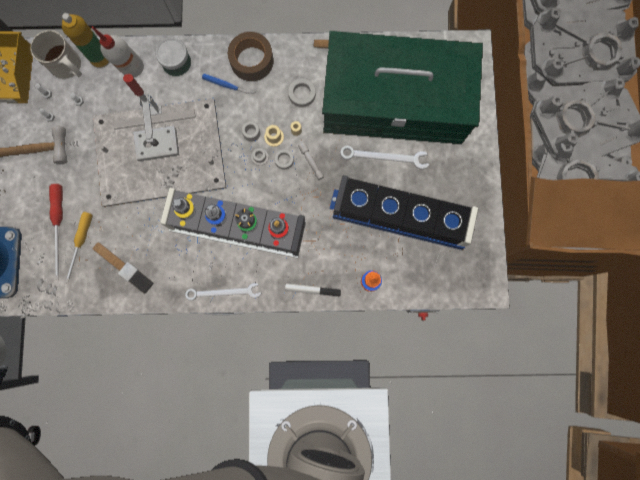

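View pics/scene0.png

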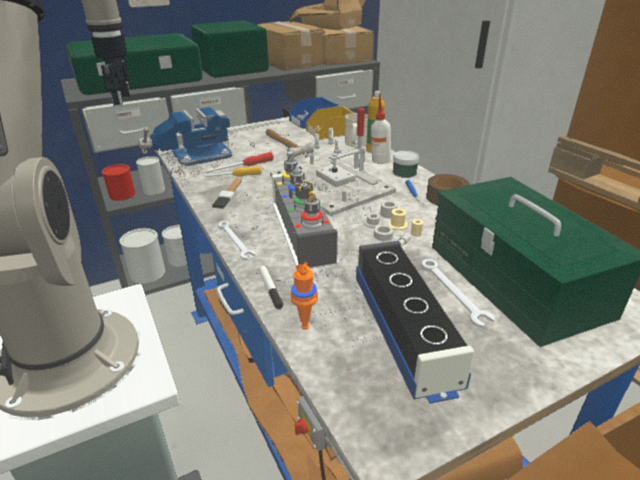

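View pics/wrist0.png

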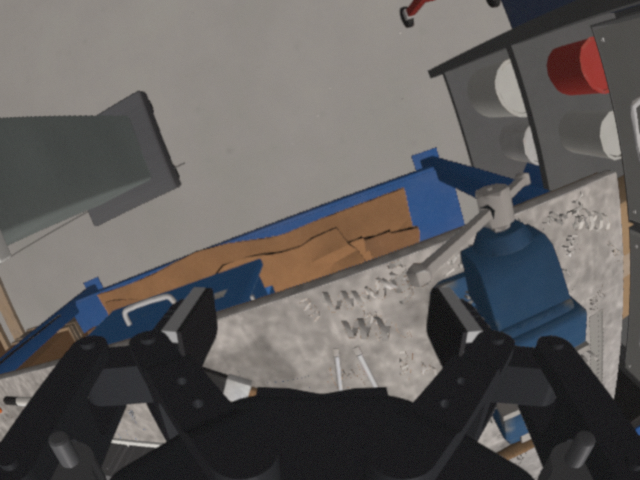

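```bash
cat > h.py <<'E'
import numpy as np,cv2
from station import bot
def ray(p,uv):
    f=240/np.tan(np.radians(p['vertical_fov'])/2); M=np.array(p['camera_from_world'])
    d=M[:3,:3].T@np.array([(uv[0]-p['cx'])/f,(uv[1]-p['cy'])/f,1]); c=-M[:3,:3].T@M[:3,3]
    return c,d
def onz(p,uv,z):
    c,d=ray(p,uv); return c+d*(z-c[2])/d[2]
def proj(p,X):
    f=240/np.tan(np.radians(p['vertical_fov'])/2); M=np.array(p['camera_from_world'])
    x=M[:3,:3]@np.array(X)+M[:3,3]; return np.array([p['cx']+f*x[0]/x[2],p['cy']+f*x[1]/x[2]])
def save(n,img,box,k):
    x0,y0,x1,y1=box; c=cv2.resize(img[y0:y1,x0:x1],None,fx=k,fy=k,interpolation=cv2.INTER_CUBIC); cv2.imwrite('pics/'+n,c[:,:,::-1])
E
python3 - <<'E'
from h import *
p=bot.read_camera('top'); s=bot.read_camera('scene')
save('topR.png',p['pixels'],(325,170,485,255),5)
save('topS.png',p['pixels'],(155,180,315,265),5)
save('scR.png',s['pixels'],(340,230,480,400),4.6 and 3)
for nm,im,box in(('top',p,(335,180,468,240)),('scene',s,(355,245,460,352))):
    x0,y0,x1,y1=box; g=cv2.cvtColor(im['pixels'],cv2.COLOR_RGB2GRAY)[y0:y1,x0:x1]
    m=(cv2.resize(g,None,fx=4,fy=4,interpolation=cv2.INTER_CUBIC)>100).astype(np.uint8)
    n,l,st,_=cv2.connectedComponentsWithStats(cv2.dilate(m,np.ones((7,7))))
    for i in range(1,n):
        mm=((l==i)&(m>0)); 
        if 40<st[i,2]<140 and 40<st[i,3]<140 :
            pts=np.argwhere(mm)[:,::-1].astype(np.float32)
            e=cv2.fitEllipse(cv2.convexHull(pts)); c=(np.array(e[0])-1.5)/4+[x0,y0]
            print(nm,c.round(2),np.array(e[1]).round(1)/4,onz(im,c,.08).round(4))
hsv=cv2.cvtColor(p['pixels'],cv2.COLOR_RGB2HSV)
for nm,lo,hi in(('y',22,35),('b',100,125),('g',55,85),('r',0,8)):
    m=((hsv[...,0]>=lo)&(hsv[...,0]<=hi)&(hsv[...,1]>130)&(hsv[...,2]>70)).astype(np.uint8); m[:,:165]=0;m[:,305:]=0;m[:180]=0;m[262:]=0
    n,l,st,c=cv2.connectedComponentsWithStats(m)
    for i in range(1,n):
        if st[i,4]>=8: print(nm,st[i].tolist(),c[i].round(1),onz(p,c[i],.08).round(4))
E
```

```text
top [358.98 197.31] [17.925 18.2  ] [ 0.5819 -0.0984  0.08  ]
top [389.91 204.78] [18.225 18.375] [ 0.5634 -0.1679  0.08  ]
top [421.16 212.44] [18.    18.825] [ 0.5446 -0.2377  0.08  ]
top [452.44 220.01] [18.  18.8] [ 0.5261 -0.3073  0.08  ]
scene [386.8 257.3] [13.125 22.7  ] [ 0.5833 -0.0974  0.08  ]
scene [400.3  279.45] [15.    24.225] [ 0.5646 -0.1676  0.08  ]
scene [415.61 304.84] [16.825 26.025] [ 0.5458 -0.2375  0.08  ]
scene [433.5  334.36] [19.075 28.45 ] [ 0.527  -0.3076  0.08  ]
y [175, 194, 19, 24, 138] [186.6 208.1] [0.5635 0.2928 0.08  ]
y [180, 221, 5, 5, 22] [182.1 222.9] [0.5295 0.3023 0.08  ]
b [205, 201, 20, 23, 130] [217.7 214.8] [0.5469 0.2221 0.08  ]
b [211, 228, 5, 4, 18] [213.2 229.5] [0.5133 0.2318 0.08  ]
g [249, 208, 4, 3, 9] [250.9 208.8] [0.5595 0.147  0.08  ]
g [242, 218, 14, 13, 27] [250.5 225.9] [0.52   0.1477 0.08  ]
g [242, 235, 5, 3, 13] [244.3 236. ] [0.4973 0.1616 0.08  ]
r [280, 214, 5, 5, 22] [281.9 215.8] [0.5422 0.0768 0.08  ]
r [269, 221, 19, 17, 104] [279.7 231.4] [0.5065 0.0821 0.08  ]
r [274, 240, 5, 6, 22] [275.7 242.5] [0.4814 0.0911 0.08  ]
```

```bash
python3 -c "
import cv2,numpy as np
a=cv2.imread('pics/topR.png');b=cv2.imread('pics/topS.png');cv2.imwrite('pics/RS.png',cv2.resize(np.vstack([a,b]),None,fx=.7,fy=.7))"
```

```text
(no output)
```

View pics/RS.png

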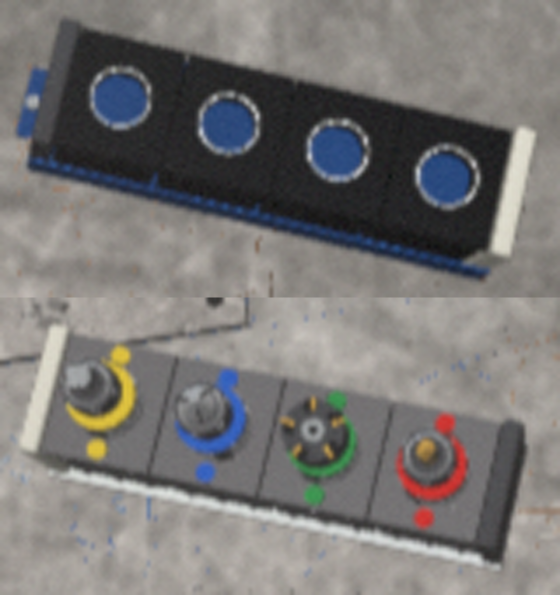

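Emit:
step_arm(increments=[[0,0,0,0,0,8.35,0],[0,0,0,0,0,8.35,0],[0,0,0,0,0,8.35,0],[0,0,0,0,0,8.35,0],[0,0,0,0,0,8.35,0],[0,0,0,0,0,8.35,0],[0,0,0,0,0,8.35,0],[0,0,0,0,0,8.35,0],[0,0,0,0,0,8.35,0],[0,0,0,0,0,8.35,0],[0,0,0,0,0,0,0],[0,0,0,0,0,0,0]], squeeze=60)

```text
t: 2.45
eef_pos: [0.2362, 0.6323, 0.2313]
tool_rot: [0.0, 0.993, -0.12, 0.0]
contact_force: [-0.1, 0.1, 1.4]
gripper_width: 0.998
```

```bash
cat > d.py <<'E'
from h import *
import sys
from scipy.spatial.transform import Rotation as Ro
# usage: d.py x y z : prints tool-frame shift in cm to reach target, and turn to be upright with heading -14
o=bot.get_obs(); q=o['tool_rot']; R=Ro.from_quat([q[1],q[2],q[3],q[0]])
p=np.array(o['eef_pos']); t=np.array([float(v) for v in sys.argv[1:4]])
h=np.radians(-14); c,s=np.cos(h),np.sin(h)
T=Ro.from_matrix(np.array([[c,s,0],[s,-c,0],[0,0,-1]]))
print('t',o['t'],'pos',p.round(4),'grip',round(o['gripper_width'],3),'F',np.array(o['contact_force']).round(1))
print('q',np.array(o['q']).round(2))
print('shift cm',(R.inv().apply(t-p)*100).round(2),'turn deg',np.degrees((R.inv()*T).as_rotvec()).round(2))
E
python3 d.py 0.5598 0.2946 0.23
```

```text
t 2.45 pos [0.2362 0.6323 0.2313] grip 0.998 F [-0.1  0.1  1.4]
q [-1.54  0.49  0.34  1.57 -0.18  1.11 -1.4 ]
shift cm [39.47 25.11  0.13] turn deg [-0.   -0.01  0.24]
```

Emit:
step_arm(increments=[[2.63,1.67,0,0,0,0,0],[2.63,1.67,0,0,0,0,0],[2.63,1.67,0,0,0,0,0],[2.63,1.67,0,0,0,0,0],[2.63,1.67,0,0,0,0,0],[2.63,1.67,0,0,0,0,0],[2.63,1.67,0,0,0,0,0],[2.63,1.67,0,0,0,0,0],[2.63,1.67,0,0,0,0,0],[2.63,1.67,0,0,0,0,0],[2.63,1.67,0,0,0,0,0],[2.63,1.67,0,0,0,0,0],[2.63,1.67,0,0,0,0,0],[2.63,1.67,0,0,0,0,0],[2.63,1.67,0,0,0,0,0],[0,0,0,0,0,0.24,0],[0,0,0,0,0,0,0],[0,0,0,0,0,0,0]])

```text
t: 4.25
eef_pos: [0.5577, 0.295, 0.2312]
tool_rot: [-0.0, 0.992, -0.122, -0.0]
contact_force: [-0.3, -0.0, 0.6]
gripper_width: 1.003
```

```bash
python3 d.py 0.5598 0.2946 0.111; python3 - <<'E'
from h import *
for n in ('wrist','scene'):
    p=bot.read_camera(n); cv2.imwrite(f'pics/{n}1.png',p['pixels'][:,:,::-1])
E
```

```text
t 4.25 pos [0.5577 0.295  0.2312] grip 1.003 F [-0.3 -0.   0.6]
q [-0.92  0.43  0.46  1.69 -0.21  1.07 -0.64]
shift cm [ 0.22 -0.   12.02] turn deg [-0.03  0.05 -0.07]
```

View pics/wrist1.png

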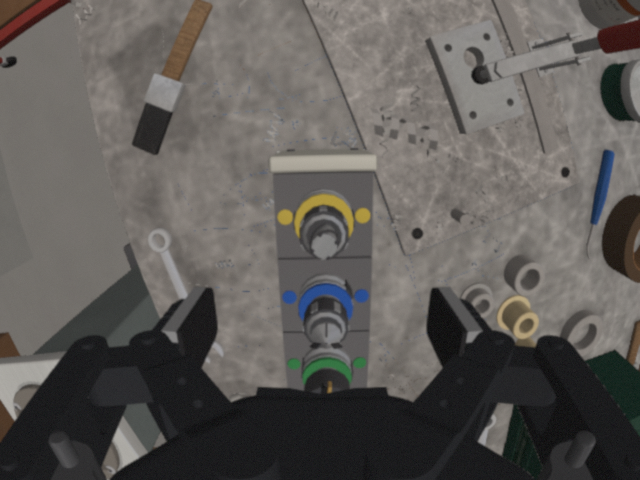

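View pics/scene1.png

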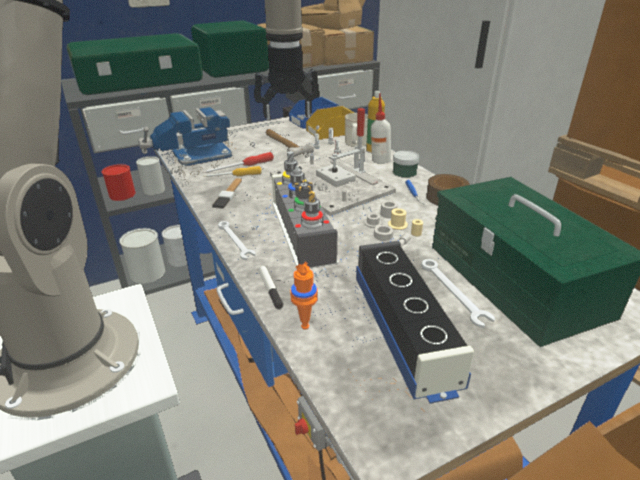

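```bash
cat >> h.py <<'E'
def wonz(p,uv,z):
    f=240/np.tan(np.radians(p['vertical_fov'])/2); M=np.array(p['camera_from_world'])
    a=np.array([uv[0]-p['cx'],uv[1]-p['cy']]); r=np.hypot(*a); th=r/f
    d=M[:3,:3].T@np.array([*(np.sin(th)*a/max(r,1e-9)),np.cos(th)]); c=-M[:3,:3].T@M[:3,3]
    return c+d*(z-c[2])/d[2]
E
python3 - <<'E'
from h import *
p=bot.read_camera('wrist'); hsv=cv2.cvtColor(p['pixels'],cv2.COLOR_RGB2HSV)
for nm,lo,hi in(('y',20,35),('b',100,125),('g',55,85)):
    m=((hsv[...,0]>=lo)&(hsv[...,0]<=hi)&(hsv[...,1]>110)&(hsv[...,2]>60)).astype(np.uint8); m[:,:270]=0;m[:,385:]=0;m[:170]=0;m[390:]=0
    n,l,st,c=cv2.connectedComponentsWithStats(m)
    P=[wonz(p,c[i],.08) for i in range(1,n) if 40<st[i,4]<400 ]
    print(nm,[x.round(4) for x in P], np.mean(P,axis=0).round(4))
E
```

```text
y [array([0.5893, 0.2868, 0.08  ]), array([0.5277, 0.3008, 0.08  ])] [0.5585 0.2938 0.08  ]
b [array([0.5116, 0.2303, 0.08  ]), array([0.5732, 0.2163, 0.08  ])] [0.5424 0.2233 0.08  ]
g [array([0.4955, 0.1599, 0.08  ]), array([0.5572, 0.146 , 0.08  ])] [0.5263 0.1529 0.08  ]
```

Emit:
step_arm(increments=[[0.14,0.05,2,0,0,0,0],[0,0,2,0,0,0,0],[0,0,2,0,0,0,0],[0,0,2,0,0,0,0.2],[0,0,2,0,0,0,0.2],[0,0,1,0,0,0,0.2],[0,0,0.9,0,0,0,0.3],[0,0,0,0,0,0,0.4],[0,0,0,0,0,0,0.5],[0,0,0,0,0,0,0.6],[0,0,0,0,0,0,0.7],[0,0,0,0,0,0,0.8],[0,0,0,0,0,0,0.8],[0,0,0,0,0,0,0.8],[0,0,0,0,0,0,0.8]])

```text
t: 5.9
eef_pos: [0.5596, 0.2936, 0.1135]
tool_rot: [-0.001, 0.992, -0.124, -0.0]
contact_force: [-4.0, 0.2, 5.1]
gripper_width: 0.375
```

```bash
python3 d.py 0.5265 -0.3074 0.112; python3 - <<'E'
from h import *
for n in ('wrist','scene'):
    p=bot.read_camera(n); cv2.imwrite(f'pics/{n}2.png',p['pixels'][:,:,::-1])
E
```

```text
t 5.9 pos [0.5596 0.2936 0.1135] grip 0.375 F [-4.   0.2  5.1]
q [-0.87  0.56  0.4   1.79 -0.28  0.85 -0.59]
shift cm [11.55 59.07  0.07] turn deg [-0.07  0.03 -0.22]
```

View pics/wrist2.png

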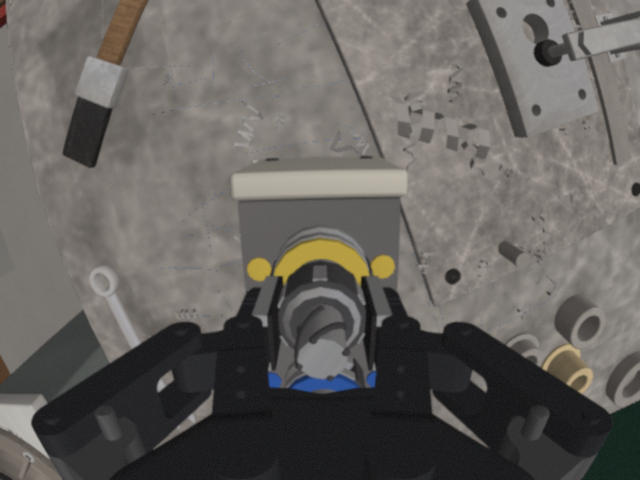

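View pics/scene2.png

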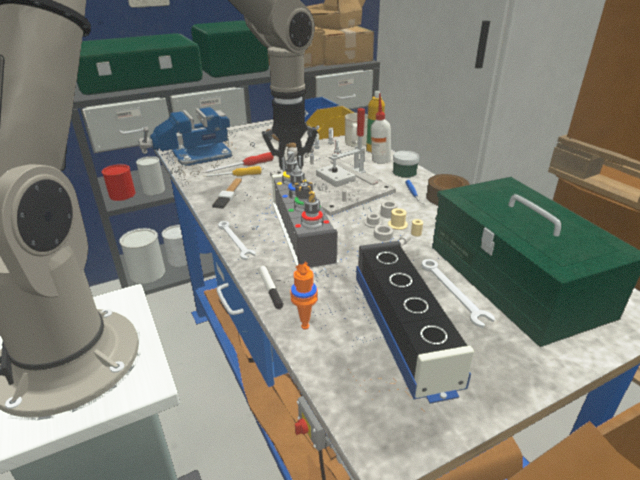

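Emit:
step_arm(increments=[[0,0,-1,0,0,0,0.8],[0,0,-2,0,0,0,0.8],[0,0,-2,0,0,0,0.8],[0,0,-2,0,0,0,0.8],[0,0,-2,0,0,0,0.8],[0,0,-2,0,0,0,0.8],[0,0,-2,0,0,0,0.8],[0,0,-2,0,0,0,0.8],[0,0,-2,0,0,0,0.8],[0,0,-1,0,0,0,0.8],[0,0,0,0,0,0,0.8]], squeeze=80)

```text
t: 7.1
eef_pos: [0.5605, 0.2929, 0.2938]
tool_rot: [-0.001, 0.992, -0.124, 0.001]
contact_force: [0.8, -0.5, -4.6]
gripper_width: 0.369
```

Emit:
step_arm(increments=[[0.3,1.5,0,0,0,0,0.8],[0.6,3,0,0,0,0,0.8],[0.6,3.07,0,0,0,0,0.8],[0.6,3.1,0,0,0,0,0.8],[0.6,3.1,0,0,0,0,0.8],[0.6,3.1,0,0,0,0,0.8],[0.6,3.1,0,0,0,0,0.8],[0.6,3.1,0,0,0,0,0.8],[0.6,3.1,0,0,0,0,0.8],[0.6,3.1,0,0,0,0,0.8],[0.6,3.1,0,0,0,0,0.8],[0.6,3.1,0,0,0,0,0.8],[0.6,3.1,0,0,0,0,0.8],[0.6,3.1,0,0,0,0,0.8],[0.6,3.1,0,0,0,0,0.8],[0.6,3.1,0,0,0,0,0.8],[0.6,3.1,0,0,0,0,0.8],[0.6,3.1,0,0,0,0,0.8],[0.6,3.1,0,0,0,0,0.8],[0.45,1.7,0,0,0,0,0.8]])

```text
t: 9.1
eef_pos: [0.5237, -0.3099, 0.2911]
tool_rot: [0.001, 0.992, -0.126, -0.001]
contact_force: [0.4, 0.0, -4.0]
gripper_width: 0.372
```

Emit:
step_arm(increments=[[0,0,0,0,0,0,0.8],[0,0,0,0,0,0,0.8]])

```text
t: 9.3
eef_pos: [0.5254, -0.3065, 0.291]
tool_rot: [-0.0, 0.992, -0.125, -0.001]
contact_force: [-0.1, 0.6, -5.0]
gripper_width: 0.368
```

```bash
python3 d.py 0.5265 -0.3074 0.112; python3 - <<'E'
from h import *
for n in ('wrist','scene'):
    p=bot.read_camera(n); cv2.imwrite(f'pics/{n}3.png',p['pixels'][:,:,::-1])
E
```

```text
t 9.3 pos [ 0.5254 -0.3065  0.291 ] grip 0.368 F [-0.1  0.6 -5. ]
q [-0.11  0.38  0.71  1.68 -0.26  1.18  0.42]
shift cm [ 0.18  0.07 17.9 ] turn deg [-0.02  0.14 -0.35]
```

View pics/wrist3.png

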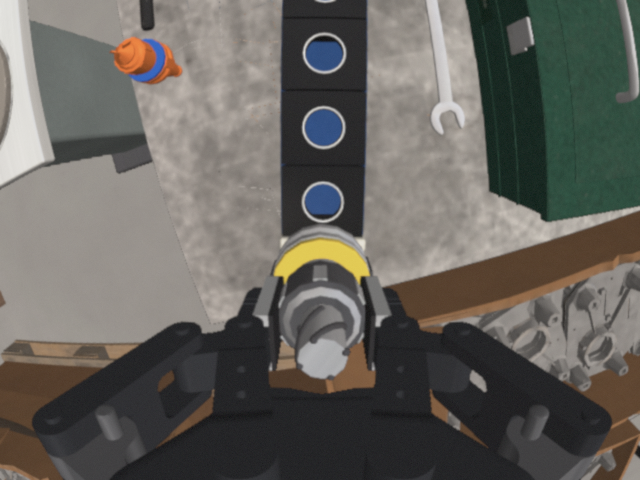

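View pics/scene3.png

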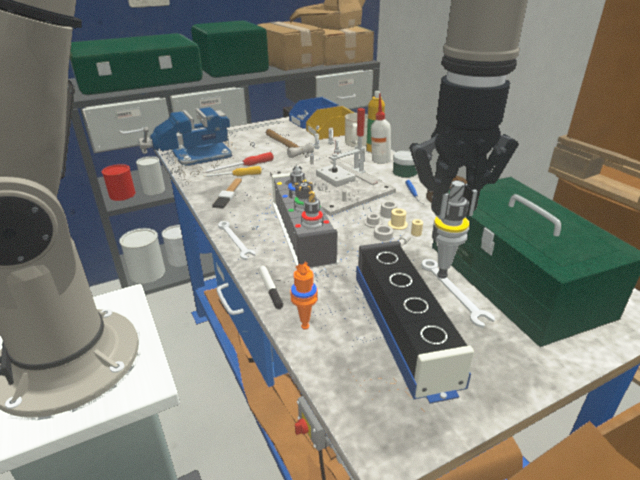

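```bash
python3 - <<'E'
from h import *
p=bot.read_camera('wrist')
for c in [(322.5,201.5),(322.8,128),(323.5,53.5)]: print(wonz(p,c,.08).round(4))
E
```

```text
[ 0.5263 -0.3058  0.08  ]
[ 0.5439 -0.2371  0.08  ]
[ 0.5622 -0.1673  0.08  ]
```

Emit:
step_arm(increments=[[0.12,0.03,2,0,0,0,0.8],[0,0,2,0,0,0,0.8],[0,0,2,0,0,0,0.8],[0,0,2,0,0,0,0.8],[0,0,2,0,0,0,0.8],[0,0,1.5,0,0,0,0.8],[0,0,1,0,0,0,0.8],[0,0,1,0,0,0,0.8],[0,0,1,0,0,0,0.8],[0,0,1,0,0,0,0.8],[0,0,1,0,0,0,0.8],[0,0,0.5,0,0,0,0.8],[0,0,0.5,0,0,0,0.8],[0,0,0.1,0,0,0,0.8],[0,0,0,0,0,0,0.8]])

```text
t: 10.95
eef_pos: [0.528, -0.3068, 0.1163]
tool_rot: [0.0, 0.992, -0.124, 0.0]
contact_force: [0.1, 0.6, -4.7]
gripper_width: 0.373
```

```bash
python3 d.py 0.5265 -0.3074 0.112; python3 - <<'E'
from h import *
for n in ('top','scene'):
    p=bot.read_camera(n); save(f'{n}4.png',p['pixels'],(340,170,500,290) if n=='top' else (340,180,520,400),4 if n=='top' else 2.5)
E
```

```text
t 10.95 pos [ 0.528  -0.3068  0.1163] grip 0.373 F [ 0.1  0.6 -4.7]
q [-0.01  0.57  0.6   1.84 -0.41  0.86  0.54]
shift cm [-0.13  0.1   0.43] turn deg [ 0.   -0.   -0.24]
```

View pics/scene4.png

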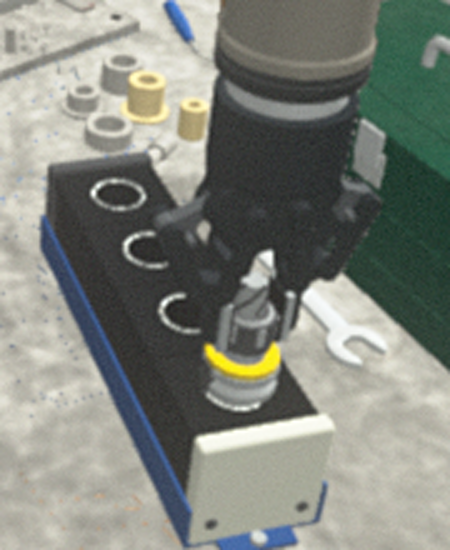

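Emit:
step_arm(increments=[[0,0,0.15,0,0,0,0.8],[0,0,0.15,0,0,0,0.8],[0,0,0,0,0,0,0.8],[0,0,0,0,0,0,0.8]])

```text
t: 11.45
eef_pos: [0.5282, -0.3068, 0.1136]
tool_rot: [0.0, 0.992, -0.124, 0.0]
contact_force: [-2.0, 0.2, -0.5]
gripper_width: 0.369
```

Emit:
step_arm(increments=[[0,0,0,0,0,0,0.5],[0,0,0,0,0,0,0.4],[0,0,0,0,0,0,0.3],[0,0,0,0,0,0,0],[0,0,0,0,0,0,0],[0,0,-1,0,0,0,0],[0,0,-2,0,0,0,0],[0,0,-3,0,0,0,0],[0,0,-3,0,0,0,0],[0,0,-2,0,0,0,0],[0,0,-1,0,0,0,0],[0,0,0,0,0,0,0]])

```text
t: 12.65
eef_pos: [0.5286, -0.3072, 0.2349]
tool_rot: [0.0, 0.992, -0.124, 0.001]
contact_force: [-0.0, 0.1, 0.0]
gripper_width: 0.999
```

```bash
python3 d.py 0.5431 0.2239 0.23; python3 - <<'E'
from h import *
p=bot.read_camera('scene'); save('scene5.png',p['pixels'],(340,180,520,400),2.5)
E
```

```text
t 12.65 pos [ 0.5286 -0.3072  0.2349] grip 0.999 F [-0.   0.1  0. ]
q [-0.08  0.43  0.69  1.75 -0.31  1.07  0.46]
shift cm [-11.67 -51.83   0.45] turn deg [ 0.01 -0.16 -0.25]
```

View pics/scene5.png

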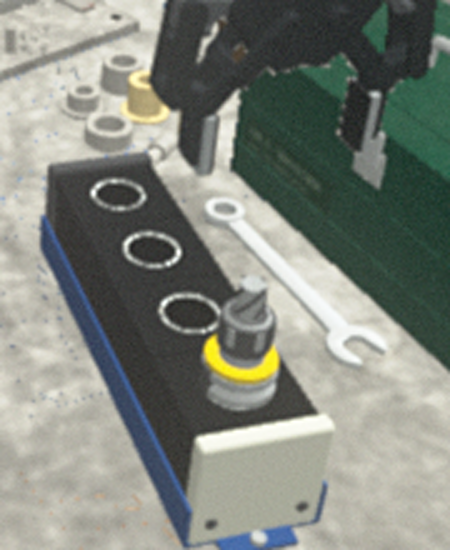

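Emit:
step_arm(increments=[[-0.4,-1.83,0,0,0,0,0],[-0.65,-2.9,0,0,0,0,0],[-0.67,-3,0,0,0,0,0],[-0.67,-3,0,0,0,0,0],[-0.67,-3,0,0,0,0,0],[-0.67,-3,0,0,0,0,0],[-0.67,-3,0,0,0,0,0],[-0.67,-3,0,0,0,0,0],[-0.67,-3,0,0,0,0,0],[-0.67,-3,0,0,0,0,0],[-0.67,-3,0,0,0,0,0],[-0.67,-3,0,0,0,0,0],[-0.67,-3,0,0,0,0,0],[-0.67,-3,0,0,0,0,0],[-0.67,-3,0,0,0,0,0],[-0.67,-3,0,0,0,0,0],[-0.67,-3,0,0,0,0,0],[-0.57,-2.1,0.4,0,0,0,0],[0,0,0,0,0,0,0],[0,0,0,0,0,0,0]])

```text
t: 14.7
eef_pos: [0.5419, 0.2237, 0.2281]
tool_rot: [0.001, 0.992, -0.124, -0.001]
contact_force: [-0.2, -0.1, -0.4]
gripper_width: 1.002
```

```bash
python3 d.py 0.5431 0.2239 0.112;python3 - <<'E'
from h import *
p=bot.read_camera('wrist');cv2.imwrite(f'pics/w6.png',p['pixels'][:,:,::-1])
E
```

```text
t 14.7 pos [0.5419 0.2237 0.2281] grip 1.002 F [-0.2 -0.1 -0.4]
q [-0.92  0.37  0.55  1.8  -0.22  1.03 -0.54]
shift cm [ 0.13 -0.07 11.61] turn deg [ 0.12  0.06 -0.23]
```

View pics/w6.png

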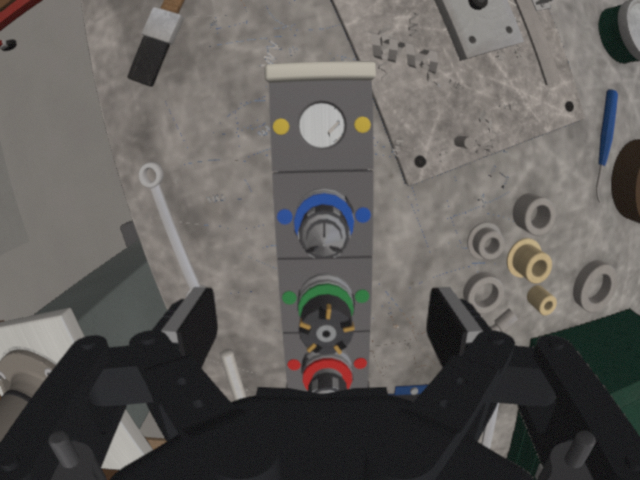

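Yellow's pot is empty at (322,125); blue sits centred at (323,230). Descend and grip.

Emit:
step_arm(increments=[[0.13,-0.05,2,0,0,0,0],[0,0,2,0,0,0,0],[0,0,2,0,0,0,0],[0,0,2,0,0,0,0.2],[0,0,2,0,0,0,0.2],[0,0,1,0,0,0,0.2],[0,0,0.5,0,0,0,0.3],[0,0,0,0,0,0,0.4],[0,0,0,0,0,0,0.5],[0,0,0,0,0,0,0.6],[0,0,0,0,0,0,0.7],[0,0,0,0,0,0,0.8],[0,0,0,0,0,0,0.8],[0,0,0,0,0,0,0.8],[0,0,0,0,0,0,0.8]])

```text
t: 16.25
eef_pos: [0.5435, 0.2249, 0.1155]
tool_rot: [-0.001, 0.992, -0.124, -0.0]
contact_force: [-4.5, -1.2, 7.3]
gripper_width: 0.37
```

```bash
python3 d.py 0.5448 -0.2373 0.29
```

```text
t 16.25 pos [0.5435 0.2249 0.1155] grip 0.37 F [-4.5 -1.2  7.3]
q [-0.86  0.51  0.48  1.89 -0.32  0.81 -0.46]
shift cm [ 11.47  44.76 -17.5 ] turn deg [-0.06  0.04 -0.22]
```

Emit:
step_arm(increments=[[0,0,-1,0,0,0,0.8],[0,0,-2,0,0,0,0.8],[0,0,-2,0,0,0,0.8],[0,0,-2,0,0,0,0.8],[0,0,-2,0,0,0,0.8],[0,0,-2,0,0,0,0.8],[0,0,-2,0,0,0,0.8],[0,0,-2,0,0,0,0.8],[0,0,-2,0,0,0,0.8],[0,0,-0.6,0,0,0,0.8],[0,0,0,0,0,0,0.8]])

```text
t: 17.35
eef_pos: [0.544, 0.2245, 0.291]
tool_rot: [-0.001, 0.992, -0.124, 0.001]
contact_force: [0.7, -0.5, -4.8]
gripper_width: 0.369
```

Emit:
step_arm(increments=[[0.4,1.5,0,0,0,0,0.8],[0.7,2.8,0,0,0,0,0.8],[0.75,2.9,0,0,0,0,0.8],[0.75,2.9,0,0,0,0,0.8],[0.75,2.9,0,0,0,0,0.8],[0.75,2.9,0,0,0,0,0.8],[0.75,2.9,0,0,0,0,0.8],[0.75,2.9,0,0,0,0,0.8],[0.75,2.9,0,0,0,0,0.8],[0.75,2.9,0,0,0,0,0.8],[0.75,2.9,0,0,0,0,0.8],[0.75,2.9,0,0,0,0,0.8],[0.75,2.9,0,0,0,0,0.8],[0.75,2.9,0,0,0,0,0.8],[0.62,2.76,0,0,0,0,0.8],[0.75,2.9,0,0,0,0,0.8],[0,0,0,0,0,0,0.8],[0,0,0,0,0,0,0.8],[0,0,0,0,0,0,0.8]])

```text
t: 19.25
eef_pos: [0.5443, -0.2367, 0.2893]
tool_rot: [-0.0, 0.992, -0.124, -0.001]
contact_force: [0.1, 0.8, -3.7]
gripper_width: 0.371
```

```bash
python3 d.py 0.5448 -0.2373 0.113; python3 d.py 0.5448 -0.2373 0.113;python3 - <<'E'
from h import *
p=bot.read_camera('scene'); save('scene7.png',p['pixels'],(320,80,520,400),1.8)
E
```

```text
t 19.25 pos [ 0.5443 -0.2367  0.2893] grip 0.371 F [ 0.1  0.8 -3.7]
q [-0.26  0.35  0.75  1.72 -0.26  1.17  0.31]
shift cm [ 0.1   0.06 17.63] turn deg [-0.04  0.11 -0.21]
t 19.25 pos [ 0.5443 -0.2367  0.2893] grip 0.371 F [ 0.1  0.8 -3.7]
q [-0.26  0.35  0.75  1.72 -0.26  1.17  0.31]
shift cm [ 0.1   0.06 17.63] turn deg [-0.04  0.11 -0.21]
```

View pics/scene7.png

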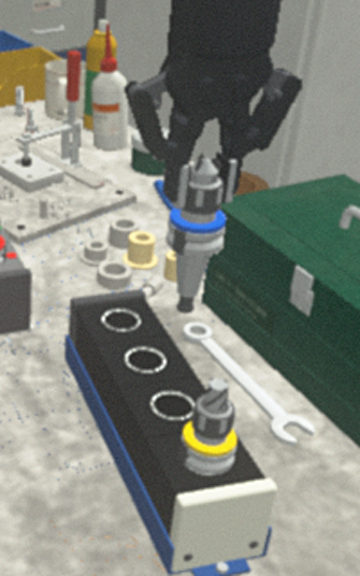

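Emit:
step_arm(increments=[[0.06,0.03,2,0,0,0,0.8],[0,0,2,0,0,0,0.8],[0,0,2,0,0,0,0.8],[0,0,2,0,0,0,0.8],[0,0,2,0,0,0,0.8],[0,0,1.5,0,0,0,0.8],[0,0,1,0,0,0,0.8],[0,0,1,0,0,0,0.8],[0,0,1,0,0,0,0.8],[0,0,1,0,0,0,0.8],[0,0,1,0,0,0,0.8],[0,0,0.5,0,0,0,0.8],[0,0,0.3,0,0,0,0.8],[0,0,0,0,0,0,0.8],[0,0,0,0,0,0,0.8]])

```text
t: 20.8
eef_pos: [0.5456, -0.2381, 0.1176]
tool_rot: [0.0, 0.992, -0.124, 0.0]
contact_force: [-0.8, -0.0, -5.0]
gripper_width: 0.369
```

Emit:
step_arm(increments=[[0,0,0.15,0,0,0,0.8],[0,0,0.1,0,0,0,0.8],[0,0,0,0,0,0,0.8],[0,0,0,0,0,0,0.8]])

```text
t: 21.2
eef_pos: [0.5457, -0.2381, 0.1156]
tool_rot: [-0.0, 0.992, -0.124, 0.0]
contact_force: [-2.3, 1.6, 4.5]
gripper_width: 0.368
```

Seated (force changed sign). Release and go to green.

Emit:
step_arm(increments=[[0,0,0,0,0,0,0.5],[0,0,0,0,0,0,0.4],[0,0,0,0,0,0,0.3],[0,0,0,0,0,0,0],[0,0,0,0,0,0,0],[0,0,-1,0,0,0,0],[0,0,-2,0,0,0,0],[0,0,-3,0,0,0,0],[0,0,-3,0,0,0,0],[0,0,-2,0,0,0,0],[0,0,-1,0,0,0,0],[0,0,0,0,0,0,0]])

```text
t: 22.4
eef_pos: [0.546, -0.2383, 0.2363]
tool_rot: [0.0, 0.992, -0.124, 0.001]
contact_force: [-0.2, 0.5, 1.0]
gripper_width: 0.994
```

```bash
python3 d.py 0.5271 0.1537 0.23; python3 - <<'E'
from h import *
p=bot.read_camera('scene'); save('scene8.png',p['pixels'],(320,180,520,400),2.5)
E
```

```text
t 22.4 pos [ 0.546  -0.2383  0.2363] grip 0.994 F [-0.2  0.5  1. ]
q [-0.24  0.41  0.72  1.78 -0.31  1.06  0.35]
shift cm [-11.48 -37.53   0.61] turn deg [-0.01 -0.16 -0.24]
```

View pics/scene8.png

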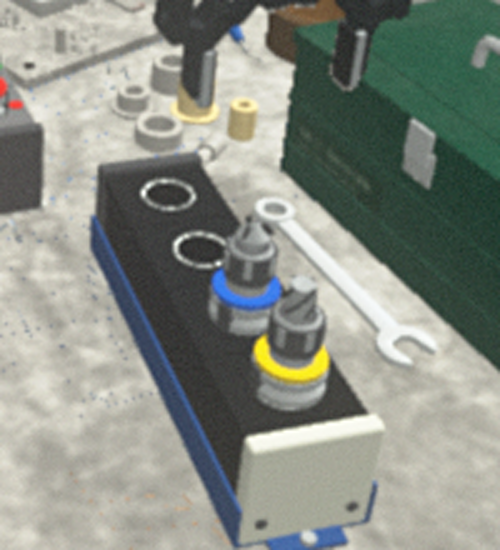

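Blue and yellow stand seated in pockets 2 and 1. Next, green.

Emit:
step_arm(increments=[[-0.5,-1.6,0,0,0,0,0],[-0.85,-2.8,0,0,0,0,0],[-0.85,-2.8,0,0,0,0,0],[-0.85,-2.8,0,0,0,0,0],[-0.85,-2.8,0,0,0,0,0],[-0.85,-2.8,0,0,0,0,0],[-0.85,-2.8,0,0,0,0,0],[-0.85,-2.8,0,0,0,0,0],[-0.85,-2.8,0,0,0,0,0],[-0.85,-2.8,0,0,0,0,0],[-0.85,-2.8,0,0,0,0,0],[-0.85,-2.8,0,0,0,0,0],[-0.85,-2.8,0,0,0,0,0],[-0.78,-2.33,0.6,0,0,0,0],[0,0,0,0,0,0,0],[0,0,0,0,0,0,0],[0,0,0,0,0,0,0]])

```text
t: 24.15
eef_pos: [0.5262, 0.1527, 0.2282]
tool_rot: [0.001, 0.992, -0.125, -0.0]
contact_force: [-0.9, -0.6, 0.5]
gripper_width: 0.998
```

```bash
python3 d.py 0.5271 0.1537 0.113;python3 - <<'E'
from h import *
p=bot.read_camera('wrist');cv2.imwrite(f'pics/w9.png',p['pixels'][:,:,::-1])
E
```

```text
t 24.15 pos [0.5262 0.1527 0.2282] grip 0.998 F [-0.9 -0.6  0.5]
q [-0.91  0.31  0.63  1.9  -0.21  1.01 -0.43]
shift cm [ 0.07 -0.14 11.52] turn deg [ 0.08  0.04 -0.34]
```

View pics/w9.png

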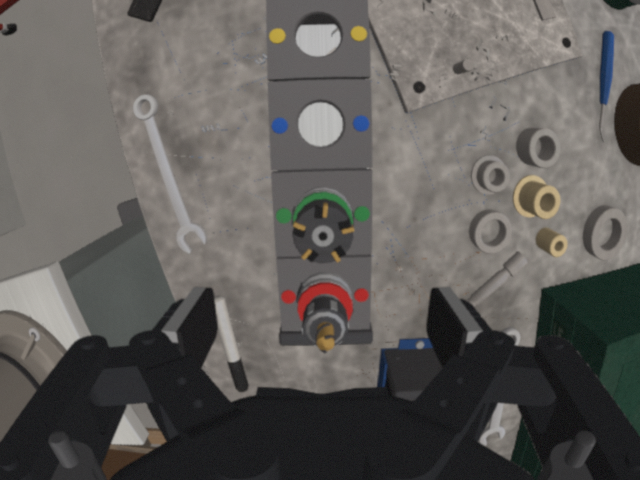

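Emit:
step_arm(increments=[[0.07,-0.1,2,0,0,0,0],[0,0,2,0,0,0,0],[0,0,2,0,0,0,0],[0,0,2,0,0,0,0.2],[0,0,2,0,0,0,0.2],[0,0,1,0,0,0,0.2],[0,0,0.4,0,0,0,0.3],[0,0,0,0,0,0,0.3],[0,0,0,0,0,0,0.4],[0,0,0,0,0,0,0.5],[0,0,0,0,0,0,0.6],[0,0,0,0,0,0,0.7],[0,0,0,0,0,0,0.8],[0,0,0,0,0,0,0.8],[0,0,0,0,0,0,0.8]])

```text
t: 25.7
eef_pos: [0.5278, 0.1551, 0.116]
tool_rot: [-0.001, 0.992, -0.124, 0.0]
contact_force: [-1.8, 0.5, 6.3]
gripper_width: 0.446
```

```bash
python3 d.py 0.5634 -0.1676 0.29
```

```text
t 25.7 pos [0.5278 0.1551 0.116 ] grip 0.446 F [-1.8  0.5  6.3]
q [-0.83  0.46  0.55  1.99 -0.34  0.78 -0.33]
shift cm [ 11.4   30.38 -17.43] turn deg [-0.08 -0.04 -0.24]
```

Emit:
step_arm(increments=[[0,0,-1,0,0,0,0.8],[0,0,-2,0,0,0,0.8],[0,0,-2,0,0,0,0.8],[0,0,-2,0,0,0,0.8],[0,0,-2,0,0,0,0.8],[0,0,-2,0,0,0,0.8],[0,0,-2,0,0,0,0.8],[0,0,-2,0,0,0,0.8],[0,0,-2,0,0,0,0.8],[0,0,-0.6,0,0,0,0.8],[0,0,0,0,0,0,0.8]])

```text
t: 26.8
eef_pos: [0.5275, 0.1549, 0.2915]
tool_rot: [-0.001, 0.992, -0.124, 0.001]
contact_force: [0.3, 0.4, -3.7]
gripper_width: 0.441
```

Emit:
step_arm(increments=[[0.6,1.6,0,0,0,0,0.8],[1.05,2.8,0,0,0,0,0.8],[1.05,2.8,0,0,0,0,0.8],[1.05,2.8,0,0,0,0,0.8],[1.05,2.8,0,0,0,0,0.8],[1.05,2.8,0,0,0,0,0.8],[1.05,2.8,0,0,0,0,0.8],[1.05,2.8,0,0,0,0,0.8],[1.05,2.8,0,0,0,0,0.8],[1.05,2.8,0,0,0,0,0.8],[0.8,2.1,0,0,0,0,0.8],[0.55,1.48,0,0,0,0,0.8],[0,0,0,0,0,0,0.8],[0,0,0,0,0,0,0.8],[0,0,0,0,0,0,0.8]])

```text
t: 28.3
eef_pos: [0.5628, -0.1666, 0.2901]
tool_rot: [-0.0, 0.992, -0.123, -0.001]
contact_force: [-0.7, 0.6, -3.1]
gripper_width: 0.441
```

```bash
python3 d.py 0.5634 -0.1676 0.113;python3 - <<'E'
from h import *
p=bot.read_camera('scene'); save('scene10.png',p['pixels'],(320,80,520,400),1.8)
E
```

```text
t 28.3 pos [ 0.5628 -0.1666  0.2901] grip 0.441 F [-0.7  0.6 -3.1]
q [-0.41  0.34  0.77  1.74 -0.26  1.16  0.19]
shift cm [ 0.11  0.09 17.71] turn deg [-0.03  0.08 -0.18]
```

View pics/scene10.png

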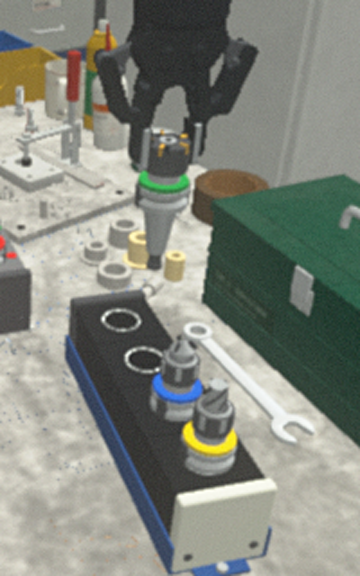

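Emit:
step_arm(increments=[[0.06,0,2,0,0,0,0.8],[0,0,2,0,0,0,0.8],[0,0,2,0,0,0,0.8],[0,0,2,0,0,0,0.8],[0,0,2,0,0,0,0.8],[0,0,1.5,0,0,0,0.8],[0,0,1,0,0,0,0.8],[0,0,1,0,0,0,0.8],[0,0,1,0,0,0,0.8],[0,0,1,0,0,0,0.8],[0,0,1,0,0,0,0.8],[0,0,0.5,0,0,0,0.8],[0,0,0.4,0,0,0,0.8],[0,0,0,0,0,0,0.8],[0,0,0,0,0,0,0.8]])

```text
t: 29.85
eef_pos: [0.5639, -0.1679, 0.117]
tool_rot: [0.0, 0.992, -0.124, 0.0]
contact_force: [0.3, -0.3, -3.5]
gripper_width: 0.442
```

Emit:
step_arm(increments=[[0,0,0.1,0,0,0,0.8],[0,0,0.1,0,0,0,0.8],[0,0,0,0,0,0,0.8],[0,0,0,0,0,0,0.8]])

```text
t: 30.25
eef_pos: [0.564, -0.1679, 0.116]
tool_rot: [-0.0, 0.992, -0.124, 0.001]
contact_force: [-3.2, 1.7, 5.1]
gripper_width: 0.442
```

Emit:
step_arm(increments=[[0,0,0,0,0,0,0.4],[0,0,0,0,0,0,0.3],[0,0,0,0,0,0,0.2],[0,0,0,0,0,0,0],[0,0,0,0,0,0,0],[0,0,-1,0,0,0,0],[0,0,-2,0,0,0,0],[0,0,-3,0,0,0,0],[0,0,-3,0,0,0,0],[0,0,-2,0,0,0,0],[0,0,-1,0,0,0,0],[0,0,0,0,0,0,0]])

```text
t: 31.45
eef_pos: [0.5644, -0.1681, 0.2363]
tool_rot: [-0.0, 0.992, -0.124, 0.001]
contact_force: [0.7, 0.3, 0.3]
gripper_width: 1.0
```

```bash
python3 d.py 0.5113 0.0836 0.23; python3 - <<'E'
from h import *
p=bot.read_camera('scene'); save('scene11.png',p['pixels'],(320,180,520,400),2.5)
E
```

```text
t 31.45 pos [ 0.5644 -0.1681  0.2363] grip 1.0 F [0.7 0.3 0.3]
q [-0.38  0.4   0.75  1.8  -0.31  1.06  0.23]
shift cm [-11.34 -23.09   0.61] turn deg [-0.04 -0.15 -0.24]
```

View pics/scene11.png

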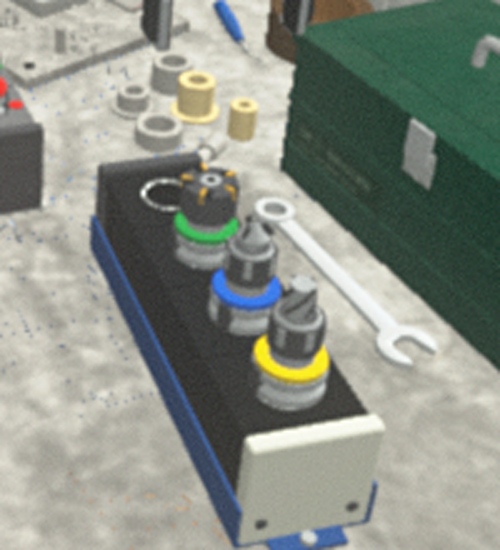

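Green is seated in pocket 3. Now red.

Emit:
step_arm(increments=[[-0.7,-1.4,0,0,0,0,0],[-1.2,-2.4,0,0,0,0,0],[-1.2,-2.4,0,0,0,0,0],[-1.2,-2.4,0,0,0,0,0],[-1.2,-2.4,0,0,0,0,0],[-1.2,-2.4,0,0,0,0,0],[-1.2,-2.4,0,0,0,0,0],[-1.2,-2.4,0,0,0,0,0],[-1.2,-2.4,0.6,0,0,0,0],[-1.04,-2.5,0,0,0,0,0],[0,0,0,0,0,0,0],[0,0,0,0,0,0,0],[0,0,0,0,0,0,0]])

```text
t: 32.8
eef_pos: [0.5103, 0.0828, 0.2282]
tool_rot: [0.001, 0.992, -0.125, -0.0]
contact_force: [0.4, 0.6, 0.1]
gripper_width: 1.001
```

```bash
python3 d.py 0.5113 0.0836 0.113;python3 - <<'E'
from h import *
p=bot.read_camera('wrist');cv2.imwrite(f'pics/w12.png',p['pixels'][:,:,::-1])
E
```

```text
t 32.8 pos [0.5103 0.0828 0.2282] grip 1.001 F [0.4 0.6 0.1]
q [-0.88  0.26  0.71  1.97 -0.2   0.99 -0.32]
shift cm [ 0.09 -0.11 11.52] turn deg [ 0.07  0.04 -0.32]
```

View pics/w12.png

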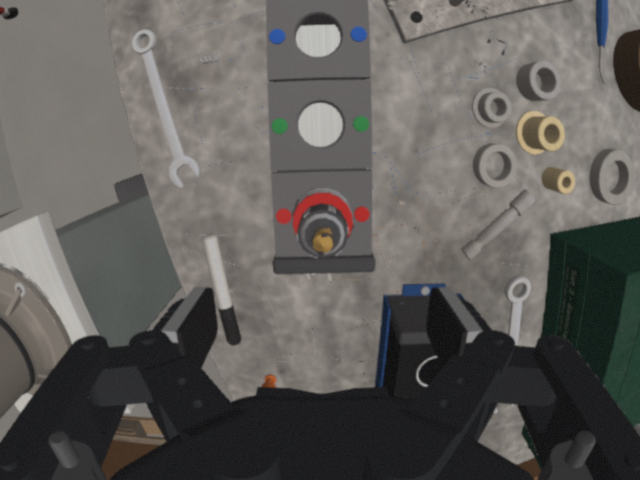

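Emit:
step_arm(increments=[[0.08,-0.08,2,0,0,0,0],[0,0,2,0,0,0,0],[0,0,2,0,0,0,0],[0,0,2,0,0,0,0.2],[0,0,2,0,0,0,0.2],[0,0,1,0,0,0,0.2],[0,0,0.4,0,0,0,0.3],[0,0,0,0,0,0,0.4],[0,0,0,0,0,0,0.5],[0,0,0,0,0,0,0.6],[0,0,0,0,0,0,0.7],[0,0,0,0,0,0,0.8],[0,0,0,0,0,0,0.8],[0,0,0,0,0,0,0.8],[0,0,0,0,0,0,0.8]])

```text
t: 34.35
eef_pos: [0.5115, 0.0848, 0.1159]
tool_rot: [-0.001, 0.992, -0.124, -0.0]
contact_force: [-3.5, 0.3, 9.7]
gripper_width: 0.367
```

Emit:
step_arm(increments=[[0,0,-1,0,0,0,0.8],[0,0,-2,0,0,0,0.8],[0,0,-2,0,0,0,0.8],[0,0,-2,0,0,0,0.8],[0,0,-2,0,0,0,0.8],[0,0,-2,0,0,0,0.8],[0,0,-2,0,0,0,0.8],[0,0,-2,0,0,0,0.8],[0,0,-2,0,0,0,0.8],[0,0,-0.6,0,0,0,0.8],[0,0,0,0,0,0,0.8]])

```text
t: 35.45
eef_pos: [0.5118, 0.0846, 0.2914]
tool_rot: [-0.001, 0.992, -0.124, 0.001]
contact_force: [-0.6, 0.1, -5.2]
gripper_width: 0.367
```

```bash
python3 d.py 0.5821 -0.0978 0.29
```

```text
t 35.45 pos [0.5118 0.0846 0.2914] grip 0.367 F [-0.6  0.1 -5.2]
q [-0.92  0.18  0.74  1.89 -0.14  1.12 -0.38]
shift cm [11.3  15.95  0.13] turn deg [-0.08 -0.06 -0.24]
```

Emit:
step_arm(increments=[[1,1.4,0,0,0,0,0.8],[1.7,2.4,0,0,0,0,0.8],[1.7,2.4,0,0,0,0,0.8],[1.7,2.4,0,0,0,0,0.8],[1.7,2.4,0,0,0,0,0.8],[1.7,2.4,0,0,0,0,0.8],[1.2,1.7,0,0,0,0,0.8],[0.6,0.8,0,0,0,0,0.8],[0,0,0,0,0,0,0.8],[0,0,0,0,0,0,0.8],[0,0,0,0,0,0,0.8]])

```text
t: 36.55
eef_pos: [0.5817, -0.0955, 0.2904]
tool_rot: [-0.0, 0.992, -0.123, -0.0]
contact_force: [-0.0, -0.5, -4.1]
gripper_width: 0.368
```

```bash
python3 d.py 0.5821 -0.0978 0.115;python3 - <<'E'
from h import *
p=bot.read_camera('scene'); save('scene13.png',p['pixels'],(320,80,520,400),1.8)
E
```

```text
t 36.55 pos [ 0.5817 -0.0955  0.2904] grip 0.368 F [-0.  -0.5 -4.1]
q [-0.55  0.35  0.79  1.73 -0.27  1.17  0.08]
shift cm [ 0.11  0.23 17.54] turn deg [-0.04  0.06 -0.12]
```

View pics/scene13.png

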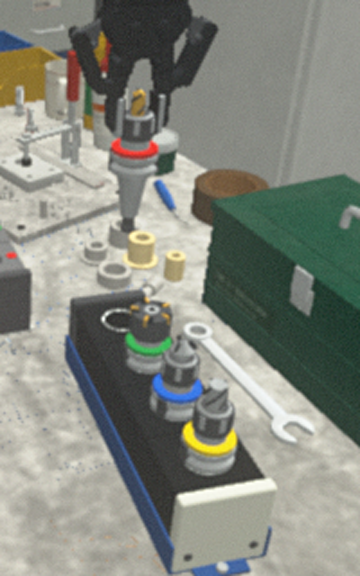

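Emit:
step_arm(increments=[[0.06,0.06,2,0,0,0,0.8],[0,0,2,0,0,0,0.8],[0,0,2,0,0,0,0.8],[0,0,2,0,0,0,0.8],[0,0,2,0,0,0,0.8],[0,0,1.5,0,0,0,0.8],[0,0,1,0,0,0,0.8],[0,0,1,0,0,0,0.8],[0,0,1,0,0,0,0.8],[0,0,1,0,0,0,0.8],[0,0,1,0,0,0,0.8],[0,0,0.5,0,0,0,0.8],[0,0,0.4,0,0,0,0.8],[0,0,0,0,0,0,0.8],[0,0,0,0,0,0,0.8]])

```text
t: 38.1
eef_pos: [0.5826, -0.0982, 0.117]
tool_rot: [-0.0, 0.992, -0.124, 0.0]
contact_force: [-0.0, 0.2, -4.4]
gripper_width: 0.37
```

Emit:
step_arm(increments=[[0,0,0.1,0,0,0,0.8],[0,0,0.1,0,0,0,0.8],[0,0,0,0,0,0,0.8],[0,0,0,0,0,0,0.8]])

```text
t: 38.5
eef_pos: [0.5827, -0.0982, 0.116]
tool_rot: [-0.0, 0.992, -0.124, 0.0]
contact_force: [-2.8, 1.7, 4.9]
gripper_width: 0.368
```

Seated. Release, lift, and back off towards the stand so the cameras see the rack.

Emit:
step_arm(increments=[[0,0,0,0,0,0,0.5],[0,0,0,0,0,0,0.4],[0,0,0,0,0,0,0.3],[0,0,0,0,0,0,0],[0,0,0,0,0,0,0],[0,0,-1,0,0,0,0],[0,0,-2,0,0,0,0],[0,0,-3,0,0,0,0],[0,0,-3,0,0,0,0],[0,0,-3,0,0,0,0],[0,-2,-1,0,0,0,0],[0,-3,0,0,0,0,0],[0,-3,0,0,0,0,0],[0,-3,0,0,0,0,0],[0,-3,0,0,0,0,0],[0,-3,0,0,0,0,0],[0,-3,0,0,0,0,0],[0,-2,0,0,0,0,0],[0,0,0,0,0,0,0]])

```text
t: 40.4
eef_pos: [0.6368, 0.1192, 0.2447]
tool_rot: [-0.0, 0.993, -0.121, -0.0]
contact_force: [0.1, 1.4, -0.8]
gripper_width: 0.999
```

Emit:
step_arm(increments=[[0,-3,0,0,0,0,0],[0,-3,0,0,0,0,0],[0,-3,0,0,0,0,0],[0,0,0,0,0,0,0],[0,0,0,0,0,0,0]])

```text
t: 40.9
eef_pos: [0.6587, 0.2013, 0.2448]
tool_rot: [0.001, 0.992, -0.124, 0.0]
contact_force: [0.7, -0.2, -0.6]
gripper_width: 1.003
```

```bash
python3 - <<'E'
from h import *
p=bot.read_camera('scene'); save('scene14.png',p['pixels'],(320,180,520,400),2.5)
t=bot.read_camera('top'); save('top14.png',t['pixels'],(325,160,485,260),5)
print(bot.get_obs()['t'],bot.get_obs()['contact_force'])
P={'yellow':(.5264,-.3071),'blue':(.5448,-.2375),'green':(.5637,-.1677),'red':(.5825,-.0979)}
for n,(x,y) in P.items():
    for nm,im in(('s',p),('t',t)):
        r=bot.pinpoint(im,'tool_'+n)
        print(n,nm,[(round(d['score'],2),np.round(d['point'],1).tolist(),onz(im,d['point'],.08).round(4)[:2]) for d in r[:3]],proj(im,(x,y,.08)).round(1))
        # ring centroid at z~.105
E
```

```text
41.0 [-0.05494481  0.64921941  0.16408801]
yellow s [(0.94, [435.0, 333.3], array([ 0.5306, -0.3068]))] [433.  334.3]
yellow t [(0.86, [450.5, 220.2], array([ 0.5257, -0.3029]))] [452.4 219.9]
blue s [(0.71, [305.6, 298.7], array([ 0.3893, -0.1355])), (0.62, [415.3, 308.8], array([ 0.5391, -0.2454])), (0.6, [303.6, 229.0], array([0.4877, 0.0742]))] [415.1 305. ]
blue t [(0.93, [419.1, 213.5], array([ 0.5422, -0.2329])), (0.62, [370.0, 281.3], array([ 0.391 , -0.1176]))] [421.1 212.4]
green s [(0.91, [402.2, 277.0], array([ 0.572 , -0.1632]))] [399.9 279.6]
green t [(0.92, [390.1, 204.1], array([ 0.565 , -0.1683]))] [389.8 204.7]
red s [(0.75, [389.2, 260.3], array([ 0.5816, -0.108 ]))] [386.6 257.5]
red t [(0.89, [358.9, 196.6], array([ 0.5836, -0.0982]))] [358.8 197.1]
```

View pics/scene14.png

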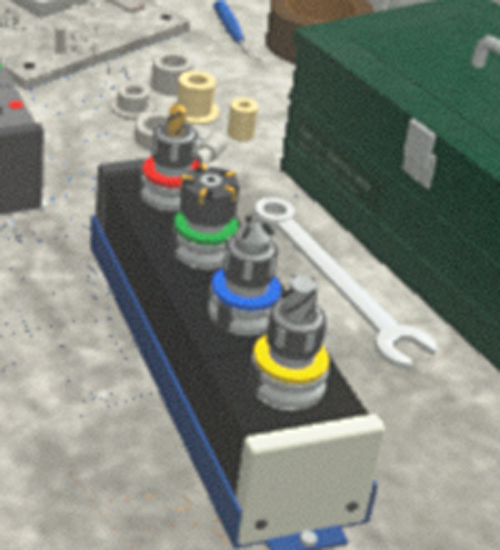

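View pics/top14.png

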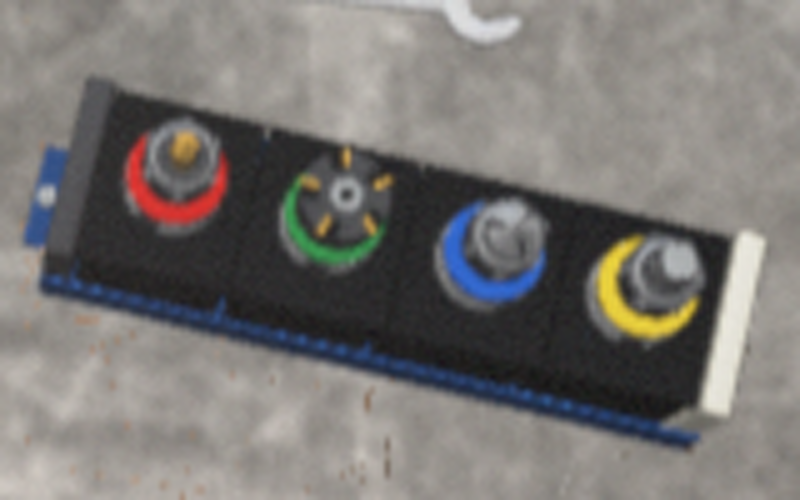

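```bash
python3 - <<'E'
from h import *
P=[(.5264,-.3071),(.5448,-.2375),(.5637,-.1677),(.5825,-.0979)]
for nm,box,k in(('scene',(355,210,480,370),3.5),('top',(335,170,475,250),5)):
    im=bot.read_camera(nm); x0,y0,x1,y1=box
    c=cv2.resize(im['pixels'][y0:y1,x0:x1],None,fx=k,fy=k,interpolation=cv2.INTER_CUBIC).copy()
    a=np.linspace(0,2*np.pi,60)
    for x,y in P:
        for r,z,col in((.0225,.105,(255,255,255)),(.023,.08,(255,0,255))):
            q=np.array([(proj(im,(x+r*np.cos(t),y+r*np.sin(t),z))-[x0,y0]+.5)*k-.5 for t in a])
            cv2.polylines(c,[q.round().astype(np.int32)],True,col,1)
    cv2.imwrite(f'pics/ov_{nm}.png',c[:,:,::-1])
E
```

```text
(no output)
```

View pics/ov_scene.png

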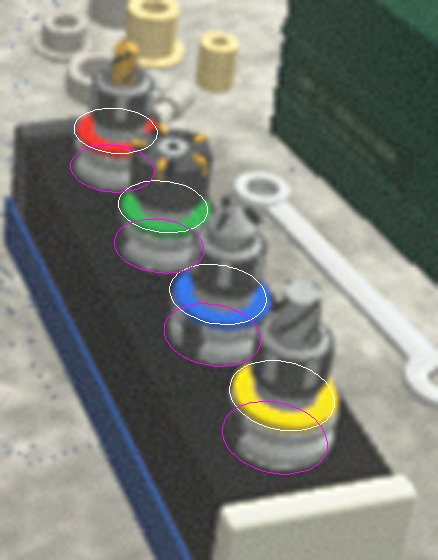

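View pics/ov_top.png

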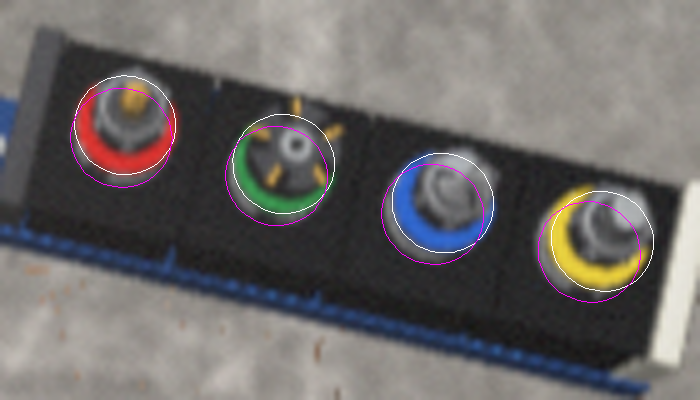

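```bash
python3 -c "
from station import bot
print(bot.hand_in())"
```

```text
the job is handed in; nothing more can be done
None
```

All four tools are in the rack in the stand's order from the white end: yellow in pocket 1, blue in 2, green in 3 and red in 4. I handed the job in at about 41 s of the 109 s allowed.

- **Seating:** at each placing the wrist force showed the rim taking the tool's weight. Each tool was let down to within about 0.3 mm of the gripper height it was picked up at.
- **Final pictures:** outlines drawn for fully seated, upright tools matched the rings and flanges in both the scene and top views to about 1–2 mm. The arm was clear of everything and the wrist force was near zero.
- **Disagreements:** some of the network's origin points were 4–10 mm off the pocket centres, mostly in the scene view, and two other hits for blue were not it. One was the orange look-alike and the other was at the stand. The outlines did not bear these offsets out, so I treated them as network error.

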